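# Close the joint of a two-part bronze plaque and weigh it down

## Robot

A 7-joint arm with a two-finger parallel gripper is mounted at the origin on the work surface. World frame = base frame: x ahead of the robot, y to its left, z up, the work surface at z = 0. Lengths are in m, angles in rad, forces in N, time in s.
With the tool pointing down it reaches from about 0.425 to 0.975 m from the base axis. Payload 16.7 kg.
Tool frame: the origin (TCP) lies on the front face of the gripper's body, between the roots of the fingers; the fingertips stand 73 mm ahead of it and the grasp point (between the pads) lies 54 mm ahead of it; z points along the fingers, y is the line along which they close (so a half turn about z gives the same grasp; the last joint's range is limited). The gripper opens to 85 mm and grips with 20 to 120 N. Pads are 22 mm wide; open, the fingers measure 114 mm over their backs; the gripper's body (76 mm by 85 mm) begins 54 mm behind the grasp point. The pads swing forward as they close: fully open they stand 13 mm farther back than shut.
Start: joints at [-1.325, 0.426, 0.074, 1.606, -0.034, 1.111, -0.067], TCP at [0.26, 0.623, 0.304] pointing down, gripper open.
Joint ranges: [-2.85, 2.85], [-0.5, 2.14], [-1.23, 1.37], [0.21, 2.46], [-1.02, 4.16], [0.16, 2.05], [-2.73, 2.73]. Speed limits (rad/s): [1.89, 1.89, 2.39, 2.39, 3.01, 3.01, 3.01].

## Interface

Orientations are given as a 3x3 rotation matrix whose columns are the frame's x, y, z axes.
In Python, from cell import env gives the robot as it stands. The module is installed in compiled form; this text tells all that it offers.
- The arm moves only by the tool drive_tool, never from a script. Its argument "series" is a list that holds one entry, the list of rows, each a list of 6 numbers: the shift along the tool's x, y, z in mm, then the turn, a rotation vector about the tool's x, y, z in degrees. A call has 1 to 5 rows; each row shifts and turns the commanded pose from where the row before left it, along the tool's axes as they then stand; what a row does not reach is not made up. A row lasts 1/10 s, in which the tool goes at most 50 mm and 8.59 degrees, less where a joint would pass 70% of its speed; a pose out of reach is approached as far as the arm can. A call is refused whole if a number of a shift passes 50 or a number of a turn 8.59, either way. A call with a gripper value outside its range is refused whole. "fingers" is the finger opening in mm, from 0 to 85.4, set as the call begins (left out, the last holds). The fingers move at their own pace and stop on an object; "newtons" is the grip in N (left out, the last holds). Time passes only in rows, so rows that do not move let the fingers close. It gives the time, the measured TCP pose, the force, the opening and the grip force at its end, in the units of the state.
- env.get_state(): the state, without advancing time (a new reading comes with each control period).
- env.get_image(name): name is "scene" or "top" or "wrist"; returns a dict with "img" (400x640x3 uint8, blue, green, red), "z_map" (400x640 float32, m along the optical axis (not along the pixel's ray), 0 where there is no reading), "fov_y" (degrees; the focal length in pixels is half the picture's height over the tangent of half this angle, whatever the lens; pixels are square), "cx", "cy" (the principal point, pixels), "R" (3x3) and "t" (3): a world point X has camera coordinates R X + t. Camera axes: x right, y down, z forward; pixel columns grow to the right and rows downward; lengths in m; the calibration is good to about 2 mm. A picture is of the moment at which its call begins.
- env.finish_job(): hands the job in; it is judged then, once.
The state is a dict: "time": time; "joint_pos": joint angles; "joint_velocities": joint speeds; "joint_efforts": joint torques, N m; "tool_pos": TCP position; "tool_rot": TCP orientation; "ft_force": force on the tool from outside, world axes, zero at the start; "wrist_torque": the same for the moment, N m; "gripper_width": finger opening in m; "grip_force": force on a finger pad.
Only numpy, scipy, OpenCV 4.12 (cv2) and the standard library are available. Lean on these libraries where they do the work, as an engineer would, in place of code of your own. Each camera call takes 0.05 s, during which the arm holds its last target. There are 200 camera calls.

## Task

On the plywood board, gently push the loose half of the green bronze plaque back against the metal fence and along it until it butts flush against the clamped half with no gap and no step; slide it, do not lift it off the board. Then pick up the yellow weight by its handle and set it down gently, upright and centred across the closed joint, so that it bears on both halves, and leave it there. Leave the bronze cup and the amber jar where they stand.

Things in the scene. Friction and masses are not known exactly. Their poses are not given: they have to be found in the camera images.
- board: fixed plywood board, 170 (x) x 400 (y) x 18 mm thick, lying on the bench; origin at the centre of its underside, x across, y along its length, z up. A bare aluminium fence bar 16 mm wide and 12 mm high runs along its whole length on top, at the +x side (away from the robot): its inner face is at x = +58 mm and its top 30 mm above the bench.
- held_half: clamped half of the green bronze openwork plaque, immovable: 100 (x) x 90 (y) x 16 mm thick frame; origin at the centre of its underside (on the board, 18 mm above the bench), axes parallel to the board's. Its +x edge lies against the fence; its +y edge (y = +45 mm) is the free edge to be met. Two small steel clamps with brass nuts, up to 30 mm above the board, hold its -y end.
- join (a point): middle of the held half's free edge, at its top face (34 mm above the bench); axes as the held half: +y points out of the edge towards the loose half, +x to the fence.
- loose_half: loose half of the plaque, about 0.7 kg, size and look as the clamped half (100 x 90 x 16 mm), lying flat on the board, slightly turned; origin at the centre of its underside. Its -y edge (y = -45 mm) is to butt against the held half's +y edge, its +x edge (x = +50 mm) against the fence; its origin then lies 90 mm from the held half's along +y. Solid border 14 to 16 mm wide.
- edge_near (a point): corner of the loose half's mating edge away from the fence, top face: (-50, -45, 16) mm in the loose half's frame.
- edge_far (a point): corner of the loose half's mating edge on the fence side, top face: (50, -45, 16) mm in the loose half's frame.
- weight: yellow painted iron weight, about 0.65 kg, on a black rubber foot: block 70 (x) x 50 (y) mm, top 28 mm above its underside, with a steel handle above it; origin at the centre of its underside. The handle is a round bar 10 mm thick along x, 68 mm long, its axis 64 mm above the underside, on two posts at x = -29 and +29 mm.
- grip (a point): middle of the weight's handle bar, 64 mm above the weight's underside; axes as the weight (bar along x).
- cup: small green bronze footed cup, about 70 mm high and 66 mm wide; origin at the centre of its underside. A bystander.
- jar: closed amber glass jar with black cap, 66 mm high, 56 mm wide; origin at the centre of its underside. A bystander.
Mind the look-alikes: they are no part of the job. Leave any blue, pink or purple look-alike of the loose_half alone.

How it is judged:
On the way, in this order (a step that is already met when the one before it is completed fails the run):
1. the loose half is butted flush against the held half and level with it at the fence side (y of edge_near in the frame of join between -0.0025 and 0.0025 m and x of edge_near in the frame of join between -0.053 and -0.047 m and z of edge_near in the frame of join between -0.002 and 0.002 m and y of edge_far in the frame of join between -0.0025 and 0.0025 m and x of edge_far in the frame of join between 0.047 and 0.053 m and z of edge_far in the frame of join between -0.002 and 0.002 m), for 0.2 s.
2. then the weight stands upright on both halves, centred across the joint (y of weight in the frame of join between -0.013 and 0.013 m and x of weight in the frame of join between -0.025 and 0.025 m and z of weight in the frame of join between -0.003 and 0.003 m and angle between weight's own z axis and vertical below 0.08 rad and contact force between weight and loose_half above 0.3 N and contact force between weight and held_half above 0.3 N), for 0.2 s.
At the end, for the whole second after the job is handed in: Loose half flat on the board, its mating corners within 2.5 mm (gap) and 3 mm (step) of the held half's edge; weight upright (0.08 rad), bearing on both halves, centre within 13 mm of the joint line and 25 mm of its middle; both at rest (all of step 1 and all of step 2 and linear speed of each of loose_half, weight below 0.01 m/s); the robot touches nothing.
It fails at once if the loose half is lifted or tipped off the board (z of loose_half in the frame of board above 0.026 m or angle between loose_half's own z axis and vertical above 0.2 rad).
It fails at once if the loose half is rammed against the held half (over 45 N) (contact force between loose_half and held_half above 45 N).
It fails at once if the weight is dropped or pressed hard on the plaque (over 60 N) (contact force between weight and loose_half above 60 N or contact force between weight and held_half above 60 N).
It fails at once if the cup or the jar is shifted by more than 30 mm or tipped over (distance of any of cup, jar from where it was at the start of the episode above 0.03 m or angle between any of cup, jar's own z axis and vertical above 0.5 rad).
It also fails if it takes over 72 s, if anything falls off the work surface, if the arm or the gripper's body presses on something with over 40 N, if the wrist force passes 120 N, or if a joint passes its speed limit or range.

## Working session

There is one attempt and no reset: what is moved stays moved. The work goes in short steps, Python scripts to look and compute and a tool call to move; the robot and the scene stay as the last step left them, time stands still between calls to the robot, and variables do not carry over. Pictures are saved under pics/ and viewed, at most 12 in all, crops included, and the job is handed in when it is done.

Besides the shell and the picture viewer there is one more tool, called after "Call:" as a command line: name --argument value ..., lists and objects as JSON in quotes. drive_tool: Moves the arm, as the interface text tells. Its arguments: {"type":"object","properties":{"series":{"type":"array","items":{"type":"array","items":{"type":"array","items":{"type":"number"}}}},"fingers":{"type":"number"},"newtons":{"type":"number"}},"required":["series"]}

```bash
mkdir -p pics
cat > h.py <<'E'
import numpy as np, cv2
from cell import env
def cam(n):
    d=env.get_image(n); d['f']=200/np.tan(np.radians(d['fov_y'])/2); d['R']=np.array(d['R']);d['t']=np.array(d['t']); return d
def onplane(d,uv,z):
    uv=np.atleast_2d(uv).astype(float)
    r=np.c_[(uv[:,0]-d['cx'])/d['f'],(uv[:,1]-d['cy'])/d['f'],np.ones(len(uv))]@d['R']
    c=-d['R'].T@d['t']; return c+r*((z-c[2])/r[:,2])[:,None]
def cloud(d):
    v,u=np.mgrid[0:400,0:640]; z=d['z_map']
    P=np.stack([(u-d['cx'])/d['f']*z,(v-d['cy'])/d['f']*z,z],-1)
    return (P-d['t'])@d['R']
E
python3 - <<'E'
from h import *
for n in('top','scene'):
    d=cam(n); cv2.imwrite(f'pics/{n}0.png',d['img']); print(n,d['fov_y'],d['cx'],d['cy'],(-d['R'].T@d['t']).round(3)); np.savez(n+'0.npz',**d)
s=env.get_state();print(s['time'],s['tool_pos'],s['tool_rot'],s['ft_force'])
E
```

```text
top 55.39638906669402 316.98631430878856 190.39903463466285 [0.452 0.047 0.965]
scene 57.80446625495837 318.12067471715216 199.17748026253471 [0.912 0.242 0.712]
0.1 [0.26015821 0.62253957 0.30328606] [[-9.22658286e-01  3.85618384e-01 -3.85900451e-04]
 [ 3.85618570e-01  9.22657620e-01 -1.11141465e-03]
 [-7.25279280e-05 -1.17426631e-03 -9.99999308e-01]] [-0.00044626  0.35119792  0.24944894]
```

View pics/top0.png

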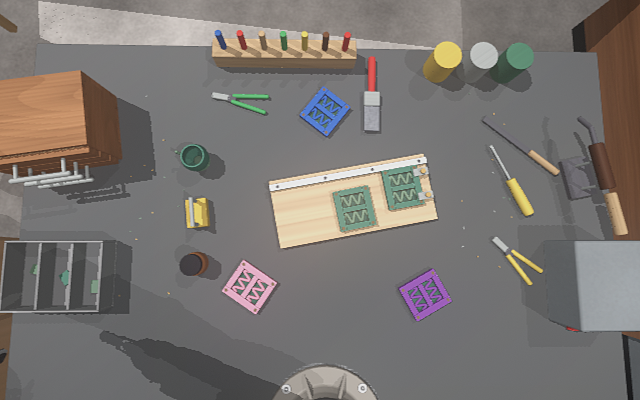

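View pics/scene0.png

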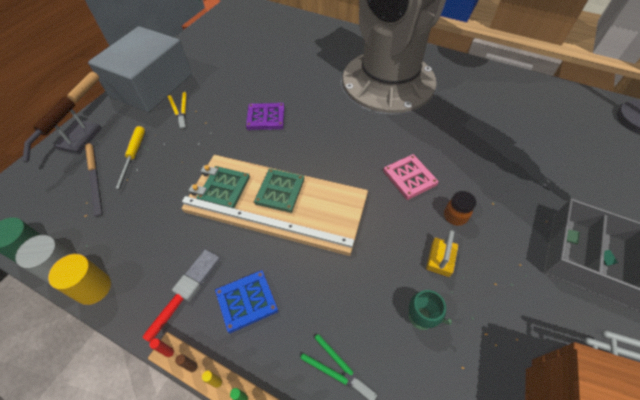

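The top view shows the board at (355,200), the held half at (403,188) beside its clamps, and the loose half at (354,208), turned slightly and off the fence. The weight is at (197,213), the cup at (194,157) and the jar at (193,264). The blue, pink and purple plaques are the look-alikes. In the scene view the weight is at (443,255).

```bash
cat > m.py <<'E'
from h import *
def rect(d,mask,roi,z,n=1):
    m=np.zeros_like(mask); a,b,c,e=roi; m[b:e,a:c]=mask[b:e,a:c]
    m=cv2.morphologyEx(m,cv2.MORPH_CLOSE,np.ones((9,9)))
    cs=sorted(cv2.findContours(m,0,2)[0],key=cv2.contourArea)[-n:]
    for c in cs:
        P=onplane(d,c[:,0],z)[:,:2]
        r=cv2.minAreaRect((P*1000).astype(np.float32)); print('rect mm',np.round(r[0],1),np.round(r[1],1),round(r[2],2)); print(cv2.boxPoints(r).round(1).tolist(), c.reshape(-1,2).mean(0))
E
python3 - <<'E'
from m import *
d=dict(np.load('top0.npz'))
hsv=cv2.cvtColor(d['img'],cv2.COLOR_BGR2HSV);P=cloud(d)
for n,(u,v) in dict(held=(403,206),loose=(350,230),boardL=(300,225),fence=(350,172),jar=(192,264),wt=(203,213)).items(): print(n,hsv[v,u],P[v,u].round(4))
g=cv2.inRange(hsv,(60,50,30),(95,255,200))
print('loose');rect(d,g,(325,180,380,240),.034)
print('held');rect(d,g,(380,160,440,215),.034)
w=cv2.inRange(d['img'],(0,0,0),(255,255,255))
wood=cv2.inRange(hsv,(8,40,120),(30,255,255))|cv2.inRange(hsv,(0,0,190),(180,60,255))|g
print('board');rect(d,wood,(262,145,445,255),.018)
y=cv2.inRange(hsv,(20,120,90),(35,255,255));print('weight');rect(d,y,(175,190,225,240),.028)
# handle: points with z 0.055-0.075
q=(P[...,2]>.05)&(P[...,2]<.08)
q[:190]=0;q[240:]=0;q[:,:175]=0;q[:,225:]=0
Q=P[q];print('handle',len(Q),Q.mean(0),Q.min(0),Q.max(0)); 
print(cv2.fitLine(Q[:,:2].astype(np.float32),2,0,.01,.01).ravel())
import itertools
for n,(a,b) in dict(cup=(194,157),jar=(192,264)).items():
    R=P[b-18:b+18,a-18:a+18].reshape(-1,3);R=R[R[:,2]>.045];print(n,R.mean(0),R.min(0),R.max(0))
for n in('top','scene'):
    e=dict(np.load(n+'0.npz'));X=e['R']@np.array([.26,.623,.304])+e['t'];print(X[:2]/X[2]*e['f']+[e['cx'],e['cy']],X[2])
big=cv2.resize(d['img'][145:255,165:445],None,fx=2.8,fy=2.8,interpolation=cv2.INTER_CUBIC);cv2.imwrite('pics/crop0.png',big)
E
```

```text
held [ 77  72 156] [ 0.5206 -0.1953  0.0355]
loose [ 14  87 172] [ 0.4619 -0.0656  0.0194]
boardL [ 18  60 231] [0.4742 0.0583 0.0157]
fence [ 30   1 233] [ 0.6055 -0.0657  0.0305]
jar [162  18  70] [0.3835 0.3057 0.065 ]
wt [ 22 139 187] [0.5032 0.2955 0.0235]
loose
rect mm [515.7 -74. ] [98.3 87.5] 11.79
[[458.70001220703125, -41.20000076293945], [476.6000061035156, -126.9000015258789], [572.7999877929688, -106.80000305175781], [554.9000244140625, -21.200000762939453]] [353.56451613 209.        ]
held
rect mm [ 568.4 -195.6] [98.7 90.3] 10.76
[[511.5, -160.5], [528.4000244140625, -249.1999969482422], [625.4000244140625, -230.8000030517578], [608.5, -142.10000610351562]] [400.58181818 187.52727273]
board
rect mm [538.1 -75.4] [170.5 405.5] 10.7
[[416.70001220703125, 108.0], [492.0, -290.5], [659.5, -258.79998779296875], [584.2000122070312, 139.6999969482422]] [352.94674556 201.13609467]
weight
rect mm [504.  308.9] [69.2 53.5] 6.97
[[466.3999938964844, 331.20001220703125], [472.8999938964844, 278.1000061035156], [541.5999755859375, 286.5], [535.0999755859375, 339.6000061035156]] [197.63636364 212.81818182]
handle 141 [0.50436772 0.31189556 0.06649614] [0.47052335 0.3043416  0.05094044] [0.53844488 0.32060861 0.071362  ]
[0.9948342  0.10151306 0.5043677  0.31189555]
cup [0.63077429 0.30771029 0.07285865] [0.45193908 0.04728957 0.04500751] [0.6680372  0.35539909 0.96486388]
jar [0.38293935 0.30840482 0.07164099] [0.35830718 0.04728957 0.0485176 ] [0.45193908 0.33640845 0.96486388]
[-52.5289878  353.67377411] 0.6155783052938435
[735.70784863 129.16557344] 0.5581610550767019
```

View pics/crop0.png

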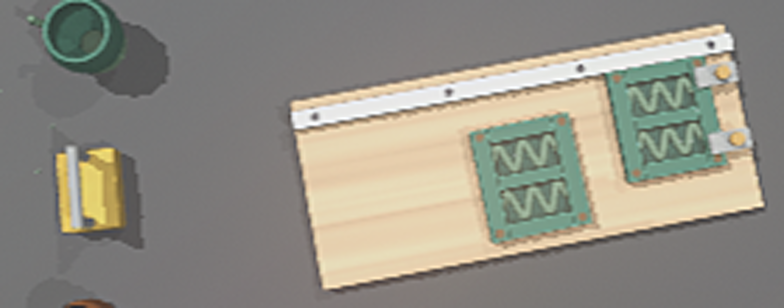

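The crop confirms that the loose half (530,180) is about 30 mm off the fence and 39 mm short of the held half. The board is turned about 10.7° and the measured sizes match the given ones. I'll turn the tool parallel to the board, close the fingers and travel over.

Call:
drive_tool --series '[[[0, 0, 0, 0, 0, -8.35], [0, 0, 0, 0, 0, -8.35], [0, 0, 0, 0, 0, -8.35], [0, 0, 0, 0, 0, -8.35], [0, 0, 0, 0, 0, 0]]]' --fingers 0 --newtons 40

```text
time: 0.6
tool_pos: [0.2603, 0.6226, 0.3035]
tool_rot: [[-0.982, -0.189, -0.0], [-0.189, 0.982, -0.001], [0.001, -0.0, -1.0]]
ft_force: [0.1, -0.7, -0.1]
gripper_width: 0.0121
grip_force: 0.0
```

Call:
drive_tool --series '[[[-20, -45, 0, 0, 0, 0], [-20, -45, 0, 0, 0, 0], [-20, -45, 0, 0, 0, 0], [-20, -45, 0, 0, 0, 0], [-20, -45, 0, 0, 0, 0]]]'

```text
time: 1.1
tool_pos: [0.4011, 0.4184, 0.3039]
tool_rot: [[-0.984, -0.181, -0.0], [-0.181, 0.984, 0.0], [0.0, 0.0, -1.0]]
ft_force: [1.7, -0.1, -0.6]
gripper_width: -0.0001
grip_force: 0.0
```

Call:
drive_tool --series '[[[0, -45, 20, 0, 0, 0], [0, -45, 20, 0, 0, 0], [0, -45, 20, 0, 0, 0], [0, -45, 20, 0, 0, 0], [0, 0, 0, 0, 0, 0]]]'

```text
time: 1.6
tool_pos: [0.4338, 0.2371, 0.2217]
tool_rot: [[-0.985, -0.174, -0.003], [-0.174, 0.985, -0.004], [0.004, -0.003, -1.0]]
ft_force: [0.6, 0.8, 1.2]
gripper_width: 0.0002
grip_force: 0.0
```

Create st.py:
```python
from h import *
O=np.array([538.1,-75.4]);a=np.radians(10.7);B=np.array([[np.cos(a),np.sin(a)],[-np.sin(a),np.cos(a)]])
def st():
    s=env.get_state();p=np.array(s['tool_pos'])*1000;R=np.array(s['tool_rot'])
    print('t',round(s['time'],2),'board xy',(B@(p[:2]-O)).round(1),'z',p[2].round(1),'yaw',np.degrees(np.arctan2(-R[0,1],R[1,1])).round(2),'F board',(B@np.array(s['ft_force'])[:2]).round(1),'Fz',round(s['ft_force'][2],1),'w',s['gripper_width'],'R',(R[2]*1000).round(1))
if __name__=='__main__': st()
```

```text
(no output)
```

Call:
drive_tool --series '[[[8, -42, 12, 0, 0, -0.2], [8, -42, 12, 0, 0, -0.2], [8, -42, 12, 0, 0, -0.2], [8, -42, 12, 0, 0, -0.2], [8, -42, 12, 0, 0, 0]]]'

```text
time: 2.1
tool_pos: [0.435, 0.0283, 0.1637]
tool_rot: [[-0.981, -0.195, 0.001], [-0.195, 0.981, 0.0], [-0.001, 0.0, -1.0]]
ft_force: [0.3, -0.6, 0.1]
gripper_width: -0.0
grip_force: 0.0
```

Call:
drive_tool --series '[[[5, -40, 0, 0, 0, 0], [5, -40, 0, 0, 0, 0], [0, 0, 0, 0, 0, 0]]]'

```text
time: 2.4
tool_pos: [0.4413, -0.0552, 0.1641]
tool_rot: [[-0.982, -0.189, 0.0], [-0.189, 0.982, -0.001], [-0.0, -0.001, -1.0]]
ft_force: [0.3, 0.1, 0.6]
gripper_width: 0.0001
grip_force: 0.0
```

```bash
python3 st.py
```

```text
t 2.4 board xy [-91.4  37.8] z 164.1 yaw 10.89 F board [0.4 0. ] Fz 0.6 w 6.18190103076504e-05 R [-1.0e-01 -1.2e+00 -1.0e+03]
```

Call:
drive_tool --series '[[[1, -16, 0, 0, 0, 0], [1, -16, 0, 0, 0, 0], [0, 0, 35, 0, 0, 0], [0, 0, 33, 0, 0, 0], [0, 0, 0, 0, 0, 0]]]'

```text
time: 2.9
tool_pos: [0.444, -0.082, 0.0932]
tool_rot: [[-0.98, -0.197, -0.005], [-0.197, 0.98, -0.0], [0.005, 0.001, -1.0]]
ft_force: [-0.8, 0.1, 0.6]
gripper_width: -0.0002
grip_force: 0.0
```

Run:
```python
from st import *
st()
for n in('scene','wrist'):
    d=cam(n); cv2.imwrite(f'pics/{n}1.png',d['img'])
```

```text
t 2.9 board xy [-93.6  11. ] z 93.2 yaw 11.33 F board [-0.7  0.2] Fz 0.6 w -0.00021136868293024244 R [ 5.3e+00  9.0e-01 -1.0e+03]
```

View pics/scene1.png

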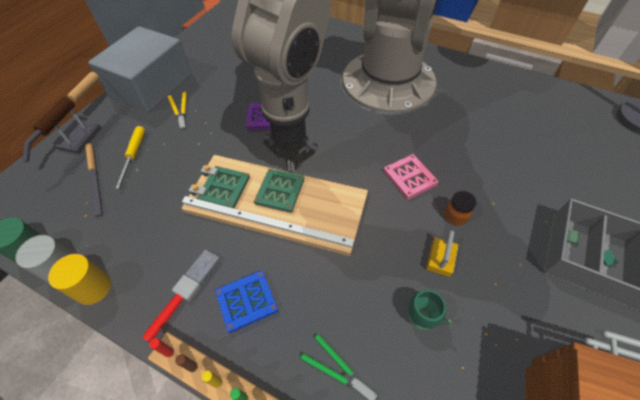

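The fingertips are at about (290,165), on the robot side of the loose half. I'll push it gently towards the fence.

Call:
drive_tool --series '[[[-4, -3, -1, 0, 0, 0.5], [-4, -2, 0, 0, 0, 0], [-4, 0, 0, 0, 0, 0], [-4, 0, 0, 0, 0, 0], [-4, 0, 0, 0, 0, 0]]]'

```text
time: 3.5
tool_pos: [0.4649, -0.0838, 0.0973]
tool_rot: [[-0.982, -0.19, -0.003], [-0.19, 0.982, 0.0], [0.003, 0.001, -1.0]]
ft_force: [-11.0, -2.9, 8.8]
gripper_width: -0.0004
grip_force: 6.0
```

Call:
drive_tool --series '[[[-3, 0, 0, 0, 0, 0], [-3, 0, 0, 0, 0, 0], [-3, 0, 0, 0, 0, 0], [-3, 0, 0, 0, 0, 0], [0, 0, 0, 0, 0, 0]]]'

```text
time: 4.0
tool_pos: [0.4774, -0.0813, 0.0973]
tool_rot: [[-0.982, -0.191, -0.002], [-0.191, 0.982, 0.0], [0.002, 0.0, -1.0]]
ft_force: [-7.8, -1.6, 3.6]
gripper_width: -0.0
grip_force: 3.4
```

```bash
python3 st.py
```

```text
t 4.0 board xy [-60.7   5.4] z 97.3 yaw 10.99 F board [-7.9 -0.1] Fz 3.6 w -2.0837946777419506e-05 R [ 1.8e+00  5.0e-01 -1.0e+03]
```

Call:
drive_tool --series '[[[-2, 0, 0, 0, 0, 0], [-2, 0, 0, 0, 0, 0], [-1, 0, 0, 0, 0, 0], [0, 0, 0, 0, 0, 0]]]'

```text
time: 4.4
tool_pos: [0.482, -0.0805, 0.0973]
tool_rot: [[-0.982, -0.19, -0.002], [-0.19, 0.982, 0.0], [0.002, 0.001, -1.0]]
ft_force: [-8.5, -1.3, 6.0]
gripper_width: 0.0001
grip_force: 4.5
```

```bash
python3 st.py
```

```text
t 4.4 board xy [-56.    5.4] z 97.3 yaw 10.98 F board [-8.5  0.3] Fz 6.0 w 9.444469797056275e-05 R [ 2.1e+00  5.0e-01 -1.0e+03]
```

Call:
drive_tool --series '[[[-1, 0, 0, 0, 0, 0], [-1, 0, 0, 0, 0, 0], [-1, 0, 0, 0, 0, 0], [0, 0, 0, 0, 0, 0]]]'

```text
time: 4.8
tool_pos: [0.4849, -0.0799, 0.0973]
tool_rot: [[-0.982, -0.19, -0.002], [-0.19, 0.982, 0.0], [0.002, 0.001, -1.0]]
ft_force: [-9.5, -1.2, 7.2]
gripper_width: 0.0002
grip_force: 4.8
```

Run:
```python
from st import *
st()
from m import rect
d=cam('top');hsv=cv2.cvtColor(d['img'],cv2.COLOR_BGR2HSV)
g=cv2.inRange(hsv,(60,50,30),(95,255,200))
rect(d,g,(325,160,380,240),.034)
cv2.imwrite('pics/top2.png',cv2.resize(d['img'][145:255,265:445],None,fx=4,fy=4,interpolation=cv2.INTER_CUBIC))
```

```text
t 4.8 board xy [-53.1   5.4] z 97.3 yaw 10.98 F board [-9.6  0.6] Fz 7.2 w 0.0001856450239400946 R [ 2.3e+00  6.0e-01 -1.0e+03]
rect mm [542.7 -57.5] [94.5 65. ] 11.33
[[490.0, -34.900001525878906], [502.70001220703125, -98.5999984741211], [595.4000244140625, -80.0], [582.5999755859375, -16.299999237060547]] [341.92307692 193.28846154]
```

View pics/top2.png

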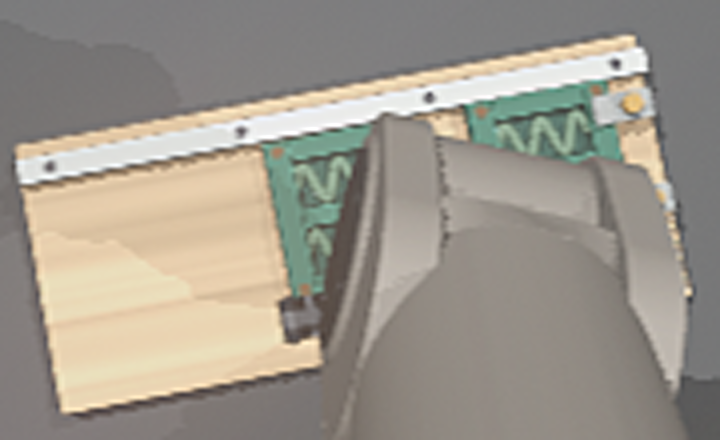

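The loose half's far edge (268,150 in the crop) now nearly touches the fence. The arm hides the rest, so I'll go on by force.

Call:
drive_tool --series '[[[-0.7, 0, 0, 0, 0, 0], [-0.7, 0, 0, 0, 0, 0], [0, 0, 0, 0, 0, 0]]]'

```text
time: 5.15
tool_pos: [0.4862, -0.0796, 0.0973]
tool_rot: [[-0.982, -0.19, -0.003], [-0.19, 0.982, 0.0], [0.002, 0.001, -1.0]]
ft_force: [-10.0, -2.3, 6.9]
gripper_width: 0.0001
grip_force: 5.0
```

Call:
drive_tool --series '[[[-0.7, 0, 0, 0, 0, 0], [-0.7, 0, 0, 0, 0, 0], [0, 0, 0, 0, 0, 0]]]'

```text
time: 5.45
tool_pos: [0.4867, -0.0796, 0.0972]
tool_rot: [[-0.982, -0.19, -0.004], [-0.19, 0.982, 0.0], [0.004, 0.001, -1.0]]
ft_force: [-15.7, -1.9, 12.3]
gripper_width: 0.0002
grip_force: 7.6
```

```bash
python3 st.py
```

```text
t 5.45 board xy [-51.3   5.4] z 97.2 yaw 10.96 F board [-15.8   1. ] Fz 12.3 w 0.0002482872916436887 R [ 4.1e+00  9.0e-01 -1.0e+03]
```

Call:
drive_tool --series '[[[4, 0, -1, 0, 0, 0], [10, 0, 0, 0, 0, 0], [5, 0, 0, 0, 0, 0], [0, 0, 0, 0, 0, 0]]]'

```text
time: 5.85
tool_pos: [0.4694, -0.083, 0.0981]
tool_rot: [[-0.982, -0.191, -0.0], [-0.191, 0.982, 0.0], [-0.0, 0.0, -1.0]]
ft_force: [-0.1, -0.2, -0.1]
gripper_width: -0.0001
grip_force: 0.0
```

```bash
python3 st.py
```

```text
t 5.85 board xy [-69.    5.3] z 98.1 yaw 10.99 F board [-0.1 -0.2] Fz -0.1 w -6.060586529747952e-05 R [-0.e+00  1.e-01 -1.e+03]
```

Call:
drive_tool --series '[[[3, 25, 0, 0, 0, 0], [3, 25, 0, 0, 0, 0], [0, 25, 0, 0, 0, 0], [0, 5, 0, 0, 0, 0], [0, 0, 0, 0, 0, 0]]]'

```text
time: 6.35
tool_pos: [0.4491, -0.0047, 0.098]
tool_rot: [[-0.981, -0.193, 0.0], [-0.193, 0.981, 0.0], [-0.0, 0.0, -1.0]]
ft_force: [1.0, 0.1, -0.8]
gripper_width: -0.0002
grip_force: 0.0
```

Call:
drive_tool --series '[[[-28, 0, 0, 0, 0, 0], [-28, 0, 0, 0, 0, 0], [-25, 0, 0, 0, 0, 0], [0, 0, 2, 0, 0, 0], [0, 0, 0, 0, 0, 0]]]'

```text
time: 6.85
tool_pos: [0.5284, 0.009, 0.0955]
tool_rot: [[-0.982, -0.19, -0.001], [-0.19, 0.982, -0.001], [0.001, -0.0, -1.0]]
ft_force: [0.2, 0.1, -0.5]
gripper_width: -0.0001
grip_force: 0.0
```

Run:
```python
from st import *
st()
from m import rect
d=cam('wrist');cv2.imwrite('pics/wr3.png',d['img'])
```

```text
t 6.85 board xy [ 6.1 84.7] z 95.5 yaw 10.96 F board [0.2 0.1] Fz -0.5 w -0.0001041132230235552 R [ 7.e-01 -5.e-01 -1.e+03]
```

View pics/wr3.png

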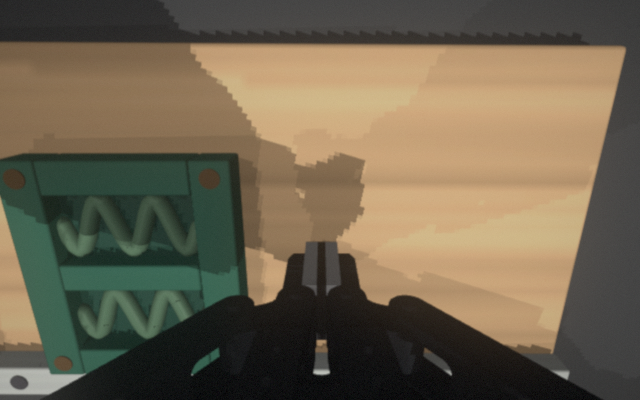

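The wrist view shows the loose half (120,250) resting along the fence at the bottom, with the closed fingertips (320,250) beside its free edge. I'll push it along the fence.

Call:
drive_tool --series '[[[0, -4, 0, 0, 0, 0], [0, -4, 0, 0, 0, 0], [0, -4, 0, 0, 0, 0], [0, -4, 0, 0, 0, 0], [0, -4, 0, 0, 0, 0]]]'

```text
time: 7.4
tool_pos: [0.5322, -0.0101, 0.096]
tool_rot: [[-0.982, -0.191, 0.0], [-0.191, 0.982, -0.0], [-0.0, -0.0, -1.0]]
ft_force: [0.2, -0.0, 0.4]
gripper_width: -0.0002
grip_force: 0.0
```

Call:
drive_tool --series '[[[0, -3, 0, 0, 0, 0], [0, -3, 0, 0, 0, 0], [0, -3, 0, 0, 0, 0], [0, -3, 0, 0, 0, 0], [0, 0, 0, 0, 0, 0]]]'

```text
time: 7.9
tool_pos: [0.5344, -0.021, 0.0959]
tool_rot: [[-0.981, -0.192, -0.0], [-0.192, 0.981, 0.001], [0.0, 0.001, -1.0]]
ft_force: [-0.4, 3.7, -0.3]
gripper_width: -0.0003
grip_force: 2.0
```

Call:
drive_tool --series '[[[0, -3, 0, 0, 0, 0], [0, -3, 0, 0, 0, 0], [0, -3, 0, 0, 0, 0], [0, -2, 0, 0, 0, 0], [0, 0, 0, 0, 0, 0]]]'

```text
time: 8.4
tool_pos: [0.5365, -0.0317, 0.0959]
tool_rot: [[-0.981, -0.192, -0.0], [-0.192, 0.981, 0.001], [0.0, 0.001, -1.0]]
ft_force: [-0.9, 4.1, 0.9]
gripper_width: 0.0002
grip_force: 2.2
```

```bash
python3 st.py
```

```text
t 8.4 board xy [ 6.5 43.2] z 95.9 yaw 11.05 F board [-0.1  4.2] Fz 0.9 w 0.00015024972274702947 R [ 4.e-01  7.e-01 -1.e+03]
```

Call:
drive_tool --series '[[[0, -3, 0, 0, 0, 0], [0, -3, 0, 0, 0, 0], [0, -2, 0, 0, 0, 0], [0, -2, 0, 0, 0, 0], [0, 0, 0, 0, 0, 0]]]'

```text
time: 8.9
tool_pos: [0.5384, -0.0415, 0.0959]
tool_rot: [[-0.981, -0.192, -0.0], [-0.192, 0.981, 0.001], [0.0, 0.001, -1.0]]
ft_force: [-1.2, 3.9, 1.4]
gripper_width: -0.0004
grip_force: 2.5
```

Run:
```python
from st import *
st()
d=cam('wrist');cv2.imwrite('pics/wr4.png',d['img'])
```

```text
t 8.9 board xy [ 6.6 33.3] z 95.9 yaw 11.05 F board [-0.4  4.1] Fz 1.4 w -0.000404288306719103 R [ 4.e-01  8.e-01 -1.e+03]
```

View pics/wr4.png

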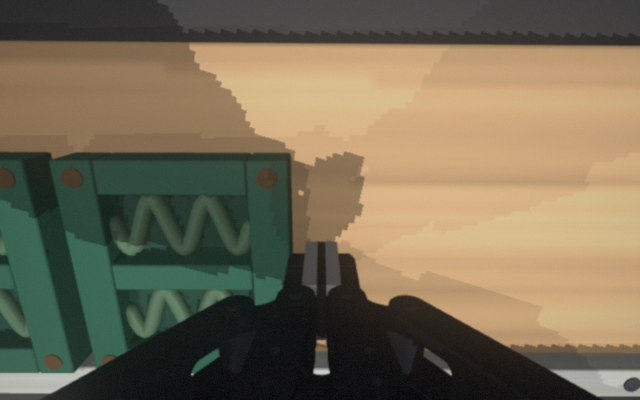

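A narrow gap remains at (50,200) in the wrist view. The near edges are level at row 153 or so. I'll continue slowly.

Call:
drive_tool --series '[[[0, -1.5, 0, 0, 0, 0], [0, -1.5, 0, 0, 0, 0], [0, -1, 0, 0, 0, 0], [0, -1, 0, 0, 0, 0], [0, 0, 0, 0, 0, 0]]]'

```text
time: 9.45
tool_pos: [0.5393, -0.0462, 0.0958]
tool_rot: [[-0.981, -0.192, -0.001], [-0.192, 0.981, 0.001], [0.0, 0.001, -1.0]]
ft_force: [-1.0, 5.9, 1.5]
gripper_width: -0.0002
grip_force: 2.9
```

Call:
drive_tool --series '[[[0, -0.7, 0, 0, 0, 0], [0, 0, 0, 0, 0, 0]]]'

```text
time: 9.65
tool_pos: [0.5394, -0.0469, 0.0958]
tool_rot: [[-0.981, -0.192, -0.001], [-0.192, 0.981, 0.001], [0.0, 0.001, -1.0]]
ft_force: [-1.4, 6.8, 1.0]
gripper_width: 0.0001
grip_force: 3.2
```

Call:
drive_tool --series '[[[0, -0.7, 0, 0, 0, 0], [0, 0, 0, 0, 0, 0]]]'

```text
time: 9.85
tool_pos: [0.5395, -0.0475, 0.0958]
tool_rot: [[-0.981, -0.192, -0.001], [-0.192, 0.981, 0.001], [0.0, 0.001, -1.0]]
ft_force: [-1.7, 5.8, 0.6]
gripper_width: 0.0
grip_force: 3.2
```

```bash
python3 st.py
```

```text
t 9.85 board xy [ 6.6 27.1] z 95.8 yaw 11.07 F board [-0.6  6. ] Fz 0.6 w 1.3077010945230572e-05 R [ 5.e-01  9.e-01 -1.e+03]
```

Call:
drive_tool --series '[[[0, -0.7, 0, 0, 0, 0], [0, 0, 0, 0, 0, 0]]]'

```text
time: 10.05
tool_pos: [0.5397, -0.0482, 0.0958]
tool_rot: [[-0.981, -0.192, -0.001], [-0.192, 0.981, 0.001], [0.0, 0.001, -1.0]]
ft_force: [-2.3, 6.3, 1.3]
gripper_width: 0.0
grip_force: 3.2
```

Call:
drive_tool --series '[[[0, -0.7, 0, 0, 0, 0], [0, 0, 0, 0, 0, 0]]]'

```text
time: 10.25
tool_pos: [0.5398, -0.0489, 0.0959]
tool_rot: [[-0.981, -0.192, -0.001], [-0.192, 0.981, 0.001], [0.0, 0.001, -1.0]]
ft_force: [-1.7, 6.5, 1.4]
gripper_width: 0.0001
grip_force: 3.2
```

Call:
drive_tool --series '[[[0, -0.7, 0, 0, 0, 0], [0, 0, 0, 0, 0, 0]]]'

```text
time: 10.45
tool_pos: [0.54, -0.0496, 0.0959]
tool_rot: [[-0.981, -0.192, -0.001], [-0.192, 0.981, 0.001], [0.0, 0.001, -1.0]]
ft_force: [-1.9, 7.6, 0.7]
gripper_width: -0.0001
grip_force: 3.2
```

Call:
drive_tool --series '[[[0, -0.7, 0, 0, 0, 0], [0, 0, 0, 0, 0, 0]]]'

```text
time: 10.65
tool_pos: [0.5401, -0.0503, 0.0958]
tool_rot: [[-0.981, -0.192, -0.001], [-0.192, 0.981, 0.001], [0.0, 0.001, -1.0]]
ft_force: [-0.7, 6.5, 2.0]
gripper_width: -0.0001
grip_force: 3.2
```

```bash
python3 st.py
```

```text
t 10.65 board xy [ 6.6 24.3] z 95.8 yaw 11.06 F board [0.5 6.6] Fz 2.0 w -0.00011061977170734486 R [ 4.e-01  9.e-01 -1.e+03]
```

Call:
drive_tool --series '[[[0, -0.8, 0, 0, 0, 0], [0, 0, 0, 0, 0, 0]]]'

```text
time: 10.85
tool_pos: [0.5403, -0.051, 0.0959]
tool_rot: [[-0.981, -0.192, -0.001], [-0.192, 0.981, 0.001], [0.0, 0.001, -1.0]]
ft_force: [-1.3, 6.4, 1.6]
gripper_width: 0.0001
grip_force: 3.3
```

Call:
drive_tool --series '[[[0, -0.8, 0, 0, 0, 0], [0, 0, 0, 0, 0, 0]]]'

```text
time: 11.05
tool_pos: [0.5403, -0.0513, 0.0958]
tool_rot: [[-0.981, -0.192, -0.001], [-0.192, 0.981, 0.001], [0.001, 0.001, -1.0]]
ft_force: [-2.4, 9.6, 1.4]
gripper_width: -0.0002
grip_force: 4.8
```

Run:
```python
from st import *
st()
d=cam('wrist');w=d['img'];z=d['z_map'];P=cloud(d)
cv2.imwrite('pics/wr5.png',w)
# rays onto plaque top: profile of green along row 170
for r in (165,170,240): print(r,[(c,tuple(int(k) for k in w[r,c]),int(P[r,c,2]*1000)) for c in range(0,70,4)])
```

```text
t 11.05 board xy [ 6.7 23.3] z 95.8 yaw 11.09 F board [-0.5  9.9] Fz 1.4 w -0.00015429104590708155 R [ 6.0e-01  1.5e+00 -1.0e+03]
165 [(0, (54, 66, 42), 34), (4, (57, 68, 46), 34), (8, (53, 65, 42), 34), (12, (56, 69, 44), 34), (16, (60, 72, 49), 34), (20, (58, 71, 45), 33), (24, (56, 70, 45), 35), (28, (59, 73, 47), 35), (32, (60, 73, 50), 33), (36, (61, 74, 48), 33), (40, (58, 72, 46), 34), (44, (59, 72, 46), 34), (48, (47, 57, 39), 34), (52, (60, 73, 48), 35), (56, (60, 72, 46), 35), (60, (62, 73, 48), 33), (64, (61, 76, 51), 34), (68, (60, 73, 48), 33)]
170 [(0, (57, 71, 43), 33), (4, (59, 70, 45), 34), (8, (41, 51, 34), 33), (12, (58, 71, 45), 33), (16, (59, 71, 46), 34), (20, (49, 65, 58), 35), (24, (42, 57, 72), 35), (28, (41, 57, 72), 34), (32, (41, 57, 70), 35), (36, (41, 53, 44), 34), (40, (61, 74, 48), 33), (44, (60, 72, 47), 35), (48, (53, 64, 43), 34), (52, (57, 69, 46), 34), (56, (58, 71, 47), 35), (60, (60, 73, 47), 34), (64, (44, 62, 70), 35), (68, (40, 57, 72), 34)]
240 [(0, (64, 76, 46), 25), (4, (65, 77, 47), 25), (8, (76, 93, 66), 25), (12, (99, 123, 95), 29), (16, (96, 119, 92), 30), (20, (86, 107, 83), 29), (24, (78, 98, 75), 29), (28, (82, 100, 57), 35), (32, (86, 102, 59), 33), (36, (87, 105, 61), 35), (40, (85, 104, 59), 33), (44, (88, 107, 63), 34), (48, (85, 103, 59), 34), (52, (87, 106, 62), 34), (56, (86, 106, 61), 35), (60, (88, 106, 62), 34), (64, (81, 98, 56), 34), (68, (83, 101, 58), 34)]
```

View pics/wr5.png

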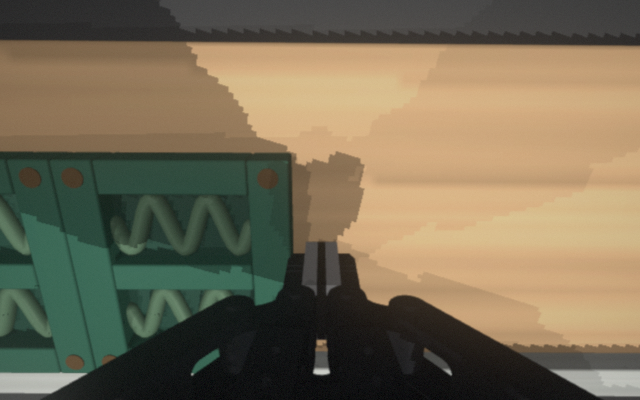

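The joint is closed: the line at (48,165) is thin along its whole length, and the edges are level at row 153. I'll press once more lightly, then back off and go to the weight.

Call:
drive_tool --series '[[[0, -0.8, 0, 0, 0, 0], [0, 0, 0, 0, 0, 0], [0, 0, 0, 0, 0, 0]]]'

```text
time: 11.4
tool_pos: [0.5405, -0.0515, 0.0958]
tool_rot: [[-0.981, -0.193, -0.001], [-0.193, 0.981, 0.002], [0.0, 0.002, -1.0]]
ft_force: [-2.0, 12.5, 2.5]
gripper_width: -0.0003
grip_force: 6.3
```

Call:
drive_tool --series '[[[0, 2, 0, 0, 0, 0], [0, 10, 0, 0, 0, 0], [0, 10, -20, 0, 0, 0], [0, 10, -40, 0, 0, 0], [0, 20, -40, 0, 0, 0]]]' --fingers 70

```text
time: 11.9
tool_pos: [0.5303, -0.0032, 0.1967]
tool_rot: [[-0.982, -0.189, -0.001], [-0.189, 0.982, -0.001], [0.002, -0.001, -1.0]]
ft_force: [0.7, 0.6, 0.1]
gripper_width: 0.0696
grip_force: 0.0
```

Call:
drive_tool --series '[[[-5, 45, 0, 0, 0, 0], [-5, 45, 0, 0, 0, 0], [-5, 45, 0, 0, 0, 0], [-5, 45, 0, 0, 0, 0], [0, 45, 0, 0, 0, 0]]]'

```text
time: 12.4
tool_pos: [0.5074, 0.224, 0.1961]
tool_rot: [[-0.982, -0.191, 0.001], [-0.191, 0.982, 0.0], [-0.001, -0.0, -1.0]]
ft_force: [0.1, 0.2, 0.4]
gripper_width: 0.0703
grip_force: 0.0
```

Call:
drive_tool --series '[[[0, 40, 0, 0, 0, 0], [0, 40, 0, 0, 0, 0], [0, 0, 0, 0, 0, 4.5], [0, 0, 0, 0, 0, 0]]]'

```text
time: 12.8
tool_pos: [0.4918, 0.3017, 0.1957]
tool_rot: [[-0.993, -0.114, -0.0], [-0.114, 0.993, -0.0], [0.0, -0.0, -1.0]]
ft_force: [0.2, -0.9, 0.3]
gripper_width: 0.0698
grip_force: 0.0
```

```bash
cat > wt.py <<'E'
from st import *
st();p=np.array(env.get_state()['tool_pos']);print(p,np.array(env.get_state()['tool_rot'])[:2,:2])
d=cam('wrist');cv2.imwrite('pics/wr6.png',d['img']);P=cloud(d)
q=(P[...,2]>.058)&(P[...,2]<.075)&(abs(P[...,0]-.504)<.045)&(abs(P[...,1]-.312)<.03)
Q=P[q];print(len(Q),Q.mean(0),Q.min(0),Q.max(0))
print(cv2.fitLine(Q[:,:2].astype(np.float32),2,0,.01,.01).ravel())
print('shift tool mm',(np.array(env.get_state()['tool_rot']).T@(np.array([(Q.min(0)[0]+Q.max(0)[0])/2,Q[:,1].mean(),.118])-p)*1000).round(1))
E
python3 wt.py
```

```text
t 12.8 board xy [ 24.5 379.1] z 195.7 yaw 6.54 F board [-0.  -0.9] Fz 0.3 w 0.06978697085898476 R [ 2.e-01 -4.e-01 -1.e+03]
[0.4917591  0.30169273 0.19566618] [[-0.99349438 -0.11388108]
 [-0.11388102  0.9934943 ]]
1753 [0.50352708 0.31241904 0.06832384] [0.47200423 0.3046038  0.05840006] [0.54109996 0.32090972 0.07167692]
[0.99388266 0.11044118 0.5035271  0.31241903]
shift tool mm [-15.9   9.   77.7]
```

View pics/wr6.png

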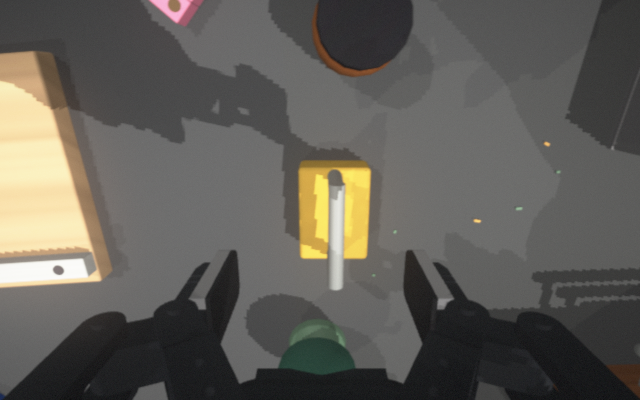

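The handle bar (336,230) lies between the fingers and parallel to them. It's about 15 mm ahead and 9 mm sideways, so I'll shift, go down and grip.

Call:
drive_tool --series '[[[-14, 9, 0, 0, 0, 0], [0, 0, 30, 0, 0, 0], [0, 0, 30, 0, 0, 0], [0, 0, 17, 0, 0, 0], [0, 0, 0, 0, 0, 0]]]'

```text
time: 13.35
tool_pos: [0.5045, 0.3093, 0.1168]
tool_rot: [[-0.994, -0.114, -0.003], [-0.114, 0.994, -0.003], [0.003, -0.002, -1.0]]
ft_force: [0.2, 0.5, 0.1]
gripper_width: 0.0702
grip_force: 0.0
```

```bash
python3 st.py
```

```text
t 13.35 board xy [ 38.5 384.3] z 116.8 yaw 6.53 F board [0.3 0.5] Fz 0.1 w 0.07018042270718769 R [    3.1    -2.5 -1000. ]
```

Call:
drive_tool --series '[[[0, 0, 0, 0, 0, 0], [0, 0, 0, 0, 0, 0], [0, 0, 0, 0, 0, 0], [0, 0, 0, 0, 0, 0], [0, 0, 0, 0, 0, 0]]]' --fingers 0 --newtons 60

```text
time: 13.85
tool_pos: [0.5052, 0.3121, 0.1197]
tool_rot: [[-0.993, -0.114, 0.001], [-0.114, 0.993, 0.001], [-0.001, 0.001, -1.0]]
ft_force: [-0.3, 2.4, 5.5]
gripper_width: 0.0079
grip_force: 58.6
```

```bash
python3 st.py
```

```text
t 13.85 board xy [ 39.6 386.8] z 119.7 yaw 6.54 F board [0.2 2.4] Fz 5.5 w 0.007863709858519991 R [   -1.1     1.1 -1000. ]
```

Call:
drive_tool --series '[[[0, 0, -5, 0, 0, 0], [0, 0, -10, 0, 0, 0], [0, 0, -20, 0, 0, 0], [0, 0, 0, 0, 0, 0], [0, 0, 0, 0, 0, 0]]]'

```text
time: 14.35
tool_pos: [0.505, 0.3114, 0.1541]
tool_rot: [[-0.994, -0.114, 0.0], [-0.114, 0.994, 0.0], [-0.001, 0.0, -1.0]]
ft_force: [-1.1, -0.3, -5.4]
gripper_width: 0.0079
grip_force: 58.8
```

Run:
```python
from st import *
st()
d=cam('wrist');cv2.imwrite('pics/wr7.png',d['img']);P=cloud(d)
hsv=cv2.cvtColor(d['img'],cv2.COLOR_BGR2HSV);y=cv2.inRange(hsv,(20,120,60),(35,255,255))>0
y[:, :200]=0;y[:,440:]=0
Q=P[y];print(len(Q),np.median(Q,0),np.percentile(Q[:,2],[5,25,50,75,95]))
T=Q[Q[:,2]>np.percentile(Q[:,2],50)-.006];A=np.c_[T[:,:2],np.ones(len(T))];print('tilt',np.linalg.lstsq(A,T[:,2],rcond=None)[0])
```

```text
t 14.35 board xy [ 39.3 386.2] z 154.1 yaw 6.52 F board [-1.1 -0.1] Fz -5.4 w 0.00791569468910238 R [-5.e-01  3.e-01 -1.e+03]
7106 [0.48608644 0.30900682 0.06275657] [0.04909481 0.06204706 0.06275657 0.06327295 0.064059  ]
tilt [-0.27595651 -0.00879031  0.20180371]
```

View pics/wr7.png

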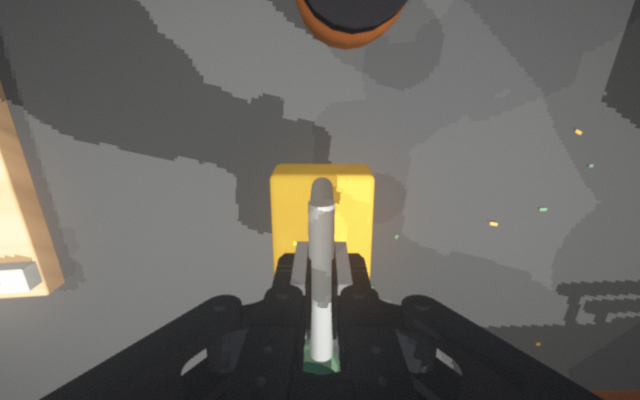

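The weight hangs level at (320,215), gripped mid-handle. I'll raise it, turn it to the board's axes and carry it to the joint.

Call:
drive_tool --series '[[[0, 0, -25, 0, 0, -2.1], [0, 0, -25, 0, 0, -2.2], [0, 0, -20, 0, 0, 0], [2, -20, 0, 0, 0, 0], [3, -35, 0, 0, 0, 0]]]'

```text
time: 14.9
tool_pos: [0.5098, 0.2577, 0.2234]
tool_rot: [[-0.982, -0.191, -0.0], [-0.191, 0.982, 0.001], [0.0, 0.001, -1.0]]
ft_force: [1.5, -1.0, -6.0]
gripper_width: 0.0076
grip_force: 59.1
```

Call:
drive_tool --series '[[[3, -40, 0, 0, 0, 0], [3, -40, 0, 0, 0, 0], [3, -40, 0, 0, 0, 0], [3, -40, 0, 0, 0, 0], [3, -40, 0, 0, 0, 0]]]'

```text
time: 15.4
tool_pos: [0.5325, 0.0551, 0.2229]
tool_rot: [[-0.982, -0.187, -0.001], [-0.187, 0.982, -0.001], [0.002, -0.0, -1.0]]
ft_force: [0.3, 0.3, -5.4]
gripper_width: 0.0076
grip_force: 59.1
```

Call:
drive_tool --series '[[[3, -40, 0, 0, 0, 0], [3, -40, 0, 0, 0, 0], [3, -40, 0, 0, 0, 0], [0, -30, 0, 0, 0, 0], [0, 0, 0, 0, 0, 0]]]'

```text
time: 15.9
tool_pos: [0.5519, -0.097, 0.223]
tool_rot: [[-0.983, -0.182, -0.001], [-0.182, 0.983, -0.002], [0.001, -0.002, -1.0]]
ft_force: [-0.3, 0.4, -5.6]
gripper_width: 0.0077
grip_force: 59.2
```

```bash
python3 st.py
```

```text
t 15.9 board xy [  9.5 -23.8] z 223.0 yaw 10.47 F board [-0.2  0.5] Fz -5.6 w 0.0076653659940991384 R [    1.4    -2.  -1000. ]
```

Call:
drive_tool --series '[[[1, -28, 0, 0, 0, 0], [0, -27, 0, 0, 0, 0], [0, 0, 25, 0, 0, 0], [0, 0, 25, 0, 0, 0], [0, 0, 0, 0, 0, 0]]]'

```text
time: 16.4
tool_pos: [0.5596, -0.1456, 0.1703]
tool_rot: [[-0.982, -0.188, -0.006], [-0.188, 0.982, 0.001], [0.006, 0.002, -1.0]]
ft_force: [-0.8, 0.8, -5.2]
gripper_width: 0.0078
grip_force: 59.2
```

Run:
```python
from st import *
st()
d=cam('wrist');cv2.imwrite('pics/wr8.png',d['img'])
for b in [(-42,-78.7),(-42,11.3),(-42,-123.7)]:
    X=(B.T@np.array(b)+O)/1000; X=d['R']@np.r_[X,.034]+d['t'];print(b,(X[:2]/X[2]*d['f']+[d['cx'],d['cy']]).round())
```

```text
t 16.4 board xy [  8.1 -72.9] z 170.3 yaw 10.81 F board [-0.6  0.9] Fz -5.2 w 0.007819349024185226 R [    6.2     1.7 -1000. ]
(-42, -78.7) [311. 128.]
(-42, 11.3) [468. 128.]
(-42, -123.7) [232. 128.]
```

View pics/wr8.png

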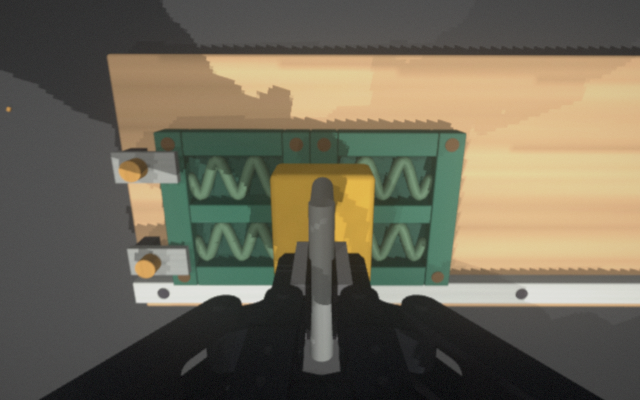

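The wrist view shows the joint line at (310,130), where I predicted it, closed and level. The weight (323,215) is about 6 mm off centre towards the loose half, so I'll correct that and lower it slowly.

Call:
drive_tool --series '[[[0, -3, 3, 0, 0, 0], [0, -3, 3, 0, 0, 0], [0, 0, 2, 0, 0, 0], [0, 0, 0, 0, 0, 0], [0, 0, 0, 0, 0, 0]]]'

```text
time: 16.95
tool_pos: [0.5631, -0.1519, 0.1662]
tool_rot: [[-0.982, -0.188, 0.0], [-0.188, 0.982, -0.0], [-0.0, -0.0, -1.0]]
ft_force: [0.5, 0.2, -6.1]
gripper_width: 0.0077
grip_force: 59.2
```

```bash
python3 st.py
```

```text
t 16.95 board xy [ 10.3 -79.8] z 166.2 yaw 10.82 F board [0.6 0.1] Fz -6.1 w 0.007746531615444052 R [-3.e-01 -1.e-01 -1.e+03]
```

Call:
drive_tool --series '[[[1, 0.5, 3, 0, 0, 0], [1, 0, 3, 0, 0, 0], [0, 0, 2, 0, 0, 0], [0, 0, 1, 0, 0, 0], [0, 0, 0, 0, 0, 0]]]'

```text
time: 17.45
tool_pos: [0.5609, -0.1518, 0.1567]
tool_rot: [[-0.982, -0.188, -0.0], [-0.188, 0.982, -0.0], [0.0, 0.0, -1.0]]
ft_force: [0.4, -0.5, -5.5]
gripper_width: 0.0076
grip_force: 59.2
```

Call:
drive_tool --series '[[[0, 0, 0.7, 0, 0, 0], [0, 0, 0.7, 0, 0, 0], [0, 0, 0, 0, 0, 0]]]'

```text
time: 17.75
tool_pos: [0.5609, -0.1518, 0.1555]
tool_rot: [[-0.982, -0.188, -0.0], [-0.188, 0.982, -0.0], [0.0, -0.0, -1.0]]
ft_force: [-0.2, 0.2, -5.3]
gripper_width: 0.0075
grip_force: 59.2
```

```bash
python3 st.py
```

```text
t 17.75 board xy [  8.2 -79.3] z 155.5 yaw 10.82 F board [-0.2  0.3] Fz -5.3 w 0.00749313397767228 R [ 1.e-01 -0.e+00 -1.e+03]
```

Call:
drive_tool --series '[[[0, 0, 0.6, 0, 0, 0], [0, 0, 0.6, 0, 0, 0], [0, 0, 0, 0, 0, 0]]]'

```text
time: 18.05
tool_pos: [0.5609, -0.1518, 0.1542]
tool_rot: [[-0.982, -0.188, -0.0], [-0.188, 0.982, -0.0], [0.0, 0.0, -1.0]]
ft_force: [0.4, 0.1, -6.1]
gripper_width: 0.0076
grip_force: 59.2
```

Call:
drive_tool --series '[[[0, 0, 0.6, 0, 0, 0], [0, 0, 0, 0, 0, 0]]]'

```text
time: 18.25
tool_pos: [0.561, -0.1518, 0.1538]
tool_rot: [[-0.982, -0.188, 0.0], [-0.188, 0.982, 0.0], [-0.0, 0.0, -1.0]]
ft_force: [-0.7, 1.1, -3.9]
gripper_width: 0.0078
grip_force: 59.7
```

```bash
python3 st.py
```

```text
t 18.25 board xy [  8.3 -79.3] z 153.8 yaw 10.82 F board [-0.4  1.2] Fz -3.9 w 0.0077762299962812675 R [-1.e-01  0.e+00 -1.e+03]
```

Call:
drive_tool --series '[[[0, 0, 0.5, 0, 0, 0], [0, 0, 0, 0, 0, 0], [0, 0, 0, 0, 0, 0]]]' --newtons 20

```text
time: 18.55
tool_pos: [0.561, -0.1517, 0.1537]
tool_rot: [[-0.982, -0.188, 0.0], [-0.188, 0.982, 0.0], [-0.0, 0.0, -1.0]]
ft_force: [-4.1, 1.4, 6.7]
gripper_width: 0.0077
grip_force: 60.7
```

Call:
drive_tool --series '[[[0, 0, 0, 0, 0, 0], [0, 0, 0, 0, 0, 0], [0, 0, 0, 0, 0, 0], [0, 0, 0, 0, 0, 0], [0, 0, 0, 0, 0, 0]]]' --fingers 50

```text
time: 19.05
tool_pos: [0.561, -0.1518, 0.1532]
tool_rot: [[-0.982, -0.188, 0.0], [-0.188, 0.982, -0.0], [-0.0, -0.0, -1.0]]
ft_force: [0.1, 0.0, 0.3]
gripper_width: 0.0498
grip_force: 0.0
```

```bash
python3 st.py
```

```text
t 19.05 board xy [  8.3 -79.3] z 153.2 yaw 10.82 F board [0.1 0. ] Fz 0.3 w 0.049811258097697694 R [-0.e+00 -1.e-01 -1.e+03]
```

Released. I'll lift straight up and move clear, then check.

Call:
drive_tool --series '[[[0, 0, -8, 0, 0, 0], [0, 0, -20, 0, 0, 0], [0, 0, -30, 0, 0, 0], [0, 0, -30, 0, 0, 0], [0, 0, -30, 0, 0, 0]]]'

```text
time: 19.55
tool_pos: [0.5607, -0.1519, 0.273]
tool_rot: [[-0.982, -0.188, 0.0], [-0.188, 0.982, -0.0], [-0.0, -0.0, -1.0]]
ft_force: [0.3, -0.7, -0.3]
gripper_width: 0.0498
grip_force: 0.0
```

Call:
drive_tool --series '[[[0, 40, 0, 0, 0, 0], [0, 45, 0, 0, 0, 0], [0, 45, 0, 0, 0, 0], [0, 45, 0, 0, 0, 0], [0, 45, 0, 0, 0, 0]]]'

```text
time: 20.05
tool_pos: [0.5191, 0.0658, 0.272]
tool_rot: [[-0.982, -0.187, 0.001], [-0.187, 0.982, 0.0], [-0.001, 0.0, -1.0]]
ft_force: [0.7, -0.1, -0.3]
gripper_width: 0.0499
grip_force: 0.0
```

Call:
drive_tool --series '[[[0, 45, 0, 0, 0, 0], [0, 45, 0, 0, 0, 0], [0, 0, 0, 0, 0, 0], [0, 0, 0, 0, 0, 0]]]'

```text
time: 20.45
tool_pos: [0.5025, 0.1535, 0.2717]
tool_rot: [[-0.982, -0.19, 0.0], [-0.19, 0.982, 0.0], [-0.0, -0.0, -1.0]]
ft_force: [-0.3, -0.3, 0.0]
gripper_width: 0.0495
grip_force: 0.0
```

Run:
```python
from st import *
from m import rect
st();d=cam('top');P=cloud(d)
hsv=cv2.cvtColor(d['img'],cv2.COLOR_BGR2HSV)
g=cv2.inRange(hsv,(60,50,30),(95,255,200))|cv2.inRange(hsv,(20,120,90),(35,255,255))
rect(d,g,(340,160,440,240),.034)
q=(P[...,2]>.085)&(P[...,2]<.115);q[:150]=0;q[230:]=0;q[:,:340]=0;q[:,440:]=0
Q=P[q];c=np.r_[(Q[:,0].min()+Q[:,0].max())/2,Q[:,1].mean()]*1000;print('handle',Q.mean(0),Q[:,2].max(),'board',B@(c-O))
cv2.imwrite('pics/top9.png',cv2.resize(d['img'][145:255,265:445],None,fx=4,fy=4,interpolation=cv2.INTER_CUBIC))
```

```text
t 20.45 board xy [  7.6 231.5] z 271.7 yaw 10.94 F board [-0.3 -0.2] Fz 0.0 w 0.04954475898155738 R [-4.e-01 -0.e+00 -1.e+03]
rect mm [ 561.8 -160.4] [ 98.7 197.1] 10.63
[[495.1000061035156, -72.5999984741211], [531.5, -266.3999938964844], [628.5, -248.1999969482422], [592.2000122070312, -54.400001525878906]] [384.80232558 190.31395349]
handle [ 0.55919414 -0.14950128  0.10059666] 0.1052950604519032 board [  7.29579144 -76.79104346]
```

View pics/top9.png

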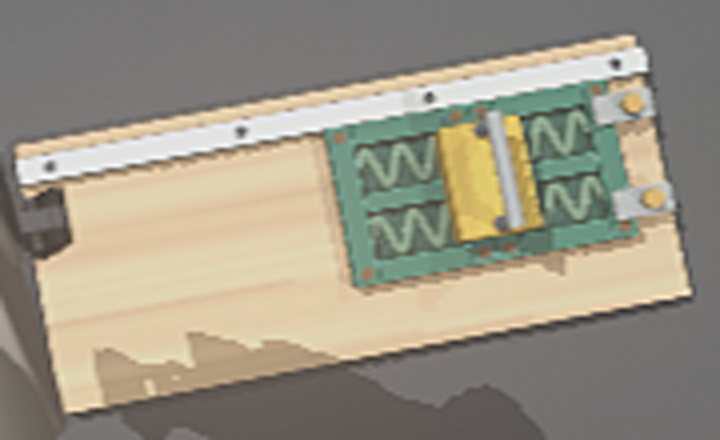

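The final view shows the two halves aligned along the fence and closed, with rivet pairs at (470,113) and (497,250). The weight stands upright across the joint at (490,175), with its handle within about 2 mm of the joint line.

```bash
python3 -c "
from cell import env
print(env.finish_job())"
```

```text
the job is handed in; nothing more can be done
None
```

The job is handed in, with no verdict returned: the loose half is against the fence and the clamped half with no visible gap or step, and the weight stands upright about 2 mm from the joint line; I never touched the cup or the jar.

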